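# Set the cutter spindle's stop collar

### The job

On the small grey bench stand, the collar on the cutter spindle is loose and its orange thumb screw lies over towards you. Swing the collar up round the spindle until the thumb screw points squarely at the shaft's flat (in line with the white index mark on the flange) and let go of it there; then take the knob afresh and turn it clockwise, as seen looking down on the knob, all the way to its stop, and let go. Do not tighten it before it faces the flat, and leave the tools and parts lying round the stand where they are.

Things in the scene. Friction and masses are not known exactly. Their poses are not given: they have to be found in the camera images.
- stand: fixed grey bench stand; origin under its middle on the bench, z up, y along the spindle (towards the cutter disc), x level and square to the spindle, away from the robot. Base plate 90 (x) by 240 (y) by 10 mm; two bearing pedestals 16 mm thick at y = -85 and +85 mm, tops 97 mm above the bench, carry the spindle
- spindle_axis (a point): point on the spindle's axis in the middle of the collar, 75 mm above the bench, straight above the stand's origin; axes as the stand's. The spindle also carries a toothed cutter disc 59 mm in diameter at y = +60 to +66 mm (its hub begins at y = +58 mm) and a flange 44 mm in diameter at y = -74 to -66 mm
- shaft_flat (a point): middle of the white flat on the D-section shaft (20 mm diameter), 6.5 mm from its axis, seen on both sides of the collar; z is the flat's outward normal, y along the spindle. A white index mark on the flange's rim shows the same direction. The spindle is held fast; the flat faces within 0.4 rad of straight up, leaning towards or away from the robot
- knob (a point): centre of the thumb screw's orange ribbed round knob (26 mm diameter, 20 mm tall along its axis), 46 mm from the spindle's axis; z is the screw's axis, outward from the spindle, y along the spindle; this frame turns with the collar, not the screw. Below the knob an 8 to 17 mm thick neck, then the collar (aluminium, 40 mm diameter, 18 mm wide)
- collar (a joint): angle of the collar round the spindle, rad: 0 when the thumb screw points straight up, positive when it leans over towards the robot (towards the stand's -x), range -0.9 to 1.7; starts between 0.9 and 1.5. It stays where it is left (friction 0.09 N m, about 2 N at the knob); a knob pinched hard by upright fingers lags behind the swing, so check after letting go
- thumb_screw (a joint): angle of the thumb screw in the collar, rad: grows as the knob is turned clockwise seen from outside, looking at the knob's end towards the spindle; 0 loose, firm stop (tight) at 2.4; starts between 0 and 0.5. Turns with 0.06 N m and stays where it is left; the advance along its axis is negligible
- screwdriver_red: bystander: red-handled screwdriver, 29x178x31 mm, lying between the stand and the robot; origin under its middle
- padlock_1: bystander: brass padlock, 63x42x19 mm, lying to the right of the stand; origin under its middle
- spare_cutter: bystander: loose toothed cutter disc, 59 mm diameter, 6 mm thick, lying flat behind the stand; origin under its middle
- hex_key: bystander: bent steel hex key, 28x77x5 mm, lying behind the stand; origin under its middle

How it is judged:
By the outcome, as a careful person would: the job done as asked, in the order asked, and still so for the second after the job is handed in, with the robot touching nothing.
It also fails if it takes over 72 s, if anything falls off the work surface, if the arm or the gripper's body presses on something with over 40 N, if the wrist force passes 120 N, or if a joint passes its speed limit or range.

### The arm

A 7-joint arm with a two-finger parallel gripper is mounted at the origin on a cart in front of the work surface, level with it; the furniture and walls round the work are solid. World frame = base frame: x ahead of the robot, y to its left, z up, the work surface at z = 0. Lengths are in m, angles in rad, forces in N, time in s.
With the tool pointing down it reaches from about 0.4 to 0.875 m from the base axis. Payload 4.4 kg.
Tool frame: the origin (TCP) lies at the very end of the fingers, on their centre line; the grasp point (between the pads) lies robot.grip_depth behind it (robot.grip_depth is the distance from the TCP to the grasp point, in m); z points along the fingers, x is the direction in which the jaws open and shut, and the axes are right-handed (so a half turn about z gives the same grasp; the last joint's range is limited). The gripper opens to 85 mm and grips with 20 to 120 N. Pads are 22 mm wide; open, the fingers measure 114 mm over their backs; the gripper's body (76 mm by 85 mm) begins 54 mm behind the grasp point. The pads swing forward as they close: fully open they stand 13 mm farther back than shut.
Start: joints at [1.241, 0.628, 0.038, 1.517, -0.027, 0.996, -0.02], TCP at [0.17, -0.628, 0.231] pointing down, gripper open.
Joint ranges: [-3.06, 3.06], [-0.37, 2.12], [-1.25, 1.32], [0.18, 2.47], [-1.1, 4.24], [0.23, 1.98], [-2.94, 2.94]. Speed limits (rad/s): [2.57, 2.57, 3.14, 3.14, 3.14, 3.14, 3.14].

### API

Orientations are given as a unit quaternion [x, y, z, w].
In Python, from cell import robot gives the robot as it stands. The module is installed in compiled form; this text tells all that it offers.
- The arm moves only by the shell command python3 -m creep 'ROWS' [FORCE]. ROWS is JSON, a list of rows, each a list of 5 numbers: the shift along the tool's x, y, z in mm, then the turn about the tool's z in rad, then the gripper's target within -1 to 1 (fully open at 1, half-way at 0, shut at -1). In form: [[x, y, z, yaw, grip], ...]. A call has 1 to 12 rows; each row shifts and turns the pose as measured when the row begins, along the tool's axes as they then stand; what a row does not reach is not made up. A row lasts 1/8 s, in which the tool goes at most 62.5 mm and 10.7 degrees, less where a joint would pass 70% of its speed; a pose out of reach is approached as far as the arm can. A call is refused whole if a number of a shift passes 62.5 or a number of a turn 0.188, either way. A call with a gripper value outside its range is refused whole. The fingers move at their own pace and stop on an object; FORCE is the grip in N (left out, the last holds). Time passes only in rows, so rows that do not move let the fingers close. It gives the time, the measured TCP pose, the force and the opening at its end, in the units of the state.
- robot.sense(): the state, without advancing time (a new reading comes with each control period).
- robot.grab_frame(name): name is "scene" or "side" or "wrist"; returns (picture, depth): 480x640x3 uint8, blue, green, red; 480x640 float32, m along the optical axis (not along the pixel's ray), 0 where there is no reading.
- robot.camera_params(name): a dict with "camera_matrix" (3x3 intrinsics, pixels), "extrinsics" (4x4, takes a point from camera to world coordinates). Camera axes: x right, y up, looking along -z (the intrinsics and any distortion apply to the point x, -y, -z); pixel columns grow to the right and rows downward; lengths in m; the calibration is good to about 2 mm. A picture is of the moment at which its call begins: read the wrist's pose just before it. camera_params takes no time and is no camera call; for the wrist camera it gives the pose at the moment of the call.
- robot.finish_job(): hands the job in, once; it reports no verdict.
Trained networks look in the newest picture that a camera, given by its name, has taken for a name from the list of things; names that differ only in an ending like _2 or _b are one class to them, and where a whole thing is asked for, a point or a joint stands for the part that bears it (a point fixed in the world has none). Each returns a list of dicts, best first, with "confidence" (0 to 1); they miss things now and then, are a little off and sometimes report something else, mostly with a low value. They report only what shows in the picture. A call takes as long as a camera call.
- robot.boxes_of(camera, thing): "position" ([column, row] in pixels, amid what is visible of it).
- robot.regions_of(camera, thing): "pixels" (480x640 bool, what is visible of it) and "position" ([column, row] in pixels, amid what is visible of it).
- robot.place_of(camera, thing): "position" ([column, row] in pixels: a listed point, or the origin of a listed thing).
The state is a dict: "time_s": time; "joints": joint angles; "dq": joint speeds; "tau": joint torques, N m; "tool_pos": TCP position; "ee_rot": TCP orientation; "contact_force": force on the tool from outside, world axes, zero at the start; "moment": the same for the moment, N m; "grip_width": finger opening in m.
Only numpy, scipy, OpenCV 4.12 (cv2) and the standard library are available. Lean on these libraries where they do the work, as an engineer would, in place of code of your own. Each camera call takes 0.05 s, during which the arm holds its last target.

## Working session

There is one attempt and no reset: what is moved stays moved. The work goes in short steps, Python scripts to look and compute and a shell command to move; the robot and the scene stay as the last step left them, time stands still between calls to the robot, and variables do not carry over. Pictures are saved under pics/ and viewed, and the job is handed in when it is done.

```bash
mkdir -p pics; ls; python3 - <<'E'
from cell import robot
import cv2
s=robot.sense()
print({k:s[k] for k in s})
print(robot.grip_depth)
for n in ["scene","side","wrist"]:
    p,d=robot.grab_frame(n); cv2.imwrite(f"pics/a_{n}.png",p)
    c=robot.camera_params(n); print(n,c)
    for t in ["stand","spindle_axis","shaft_flat","knob","collar","screwdriver_red"]:
        print(t,[(r["position"],r["confidence"]) for r in robot.place_of(n,t)][:2] if t!="collar" else "")
E
```

```text
pics
{'time_s': 0.0, 'joints': array([ 1.24119309,  0.6293452 ,  0.03843187,  1.51838564, -0.02699814,
        0.99632765, -0.02000216]), 'dq': array([-2.47289369e-03,  8.40696058e-05, -1.01012436e-03, -1.62484256e-03,
        1.00210506e-03,  1.53695952e-03,  7.93462474e-04]), 'tau': array([-2.54585466e-04, -5.63394392e+01,  1.22625455e+00, -1.93445724e+01,
        1.11501079e-02,  1.04790318e-02,  6.95254926e-06]), 'tool_pos': array([ 0.1693543 , -0.62688148,  0.23038389]), 'ee_rot': array([ 7.93964507e-01, -6.07963331e-01, -7.79989012e-04, -5.83454210e-04]), 'contact_force': array([-0.60892996, -0.15738936, -0.13546639]), 'moment': array([ 0.0354206 , -0.00209864,  0.04502735]), 'grip_width': 0.0853878622930536}
0.0187
scene {'camera_matrix': array([[585.60921945,   0.        , 319.89378332],
       [  0.        , 585.60921945, 238.11359717],
       [  0.        ,   0.        ,   1.        ]]), 'extrinsics': array([[-0.64400529,  0.47700755, -0.59809781, -0.02303626],
       [-0.76494197, -0.39026957,  0.5123997 ,  0.40371102],
       [ 0.01099915,  0.78749822,  0.61621876,  0.678
[... 789 characters left out ...]
haft_flat [([311.4, 253.9], 0.74)]
knob []
collar 
screwdriver_red [([243.5, 274.5], 0.93)]
wrist {'camera_matrix': array([[410.20003769,   0.        , 321.17920839],
       [  0.        , 410.20003769, 245.53697491],
       [  0.        ,   0.        ,   1.        ]]), 'extrinsics': array([[ 2.60207745e-01,  9.22728481e-01,  2.84366100e-01,
         2.41342686e-01],
       [-9.65552622e-01,  2.48590080e-01,  7.68837198e-02,
        -6.07874484e-01],
       [ 2.52206469e-04, -2.94576173e-01,  9.55627969e-01,
         3.73828797e-01],
       [ 0.00000000e+00,  0.00000000e+00,  0.00000000e+00,
         1.00000000e+00]])}
stand []
spindle_axis []
shaft_flat []
knob []
collar 
screwdriver_red []
```

View pics/a_scene.png

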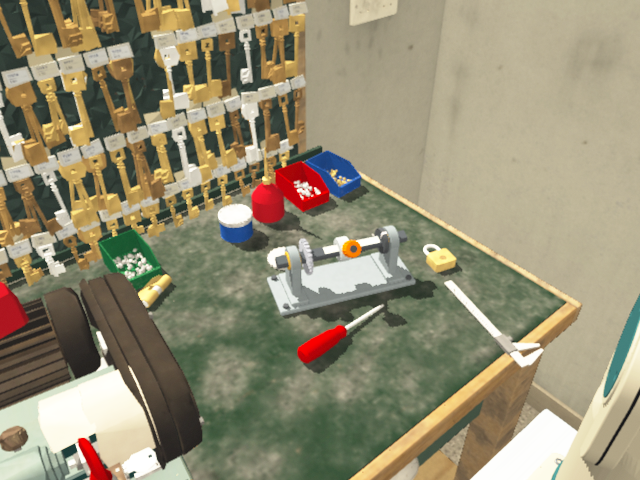

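View pics/a_side.png

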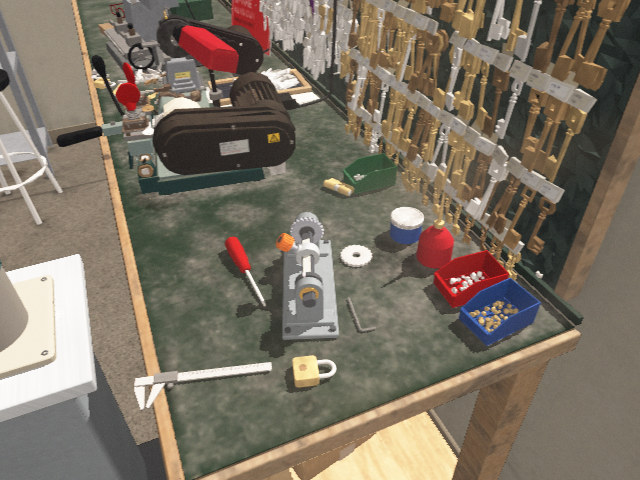

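The scene view shows the stand at (342,270) with the knob facing the camera at (350,248). The side view shows the orange knob at (286,242) and the flange at the near end. Next I'll measure them.

```bash
cat > h.py <<'E'
from cell import robot
import numpy as np, cv2
def cloud(n):
    p,d=robot.grab_frame(n); c=robot.camera_params(n); K=c["camera_matrix"];E=c["extrinsics"]
    v,u=np.mgrid[0:480,0:640]
    X=np.stack([(u-K[0,2])/K[0,0]*d,-(v-K[1,2])/K[1,1]*d,-d],-1)
    W=X@E[:3,:3].T+E[:3,3]
    W[d<=0]=np.nan
    return p,d,W,c
def ray(c,uv):
    K=c["camera_matrix"];E=c["extrinsics"]
    r=np.array([(uv[0]-K[0,2])/K[0,0],-(uv[1]-K[1,2])/K[1,1],-1.]);r=E[:3,:3]@r
    return E[:3,3],r/np.linalg.norm(r)
def proj(c,P):
    K=c["camera_matrix"];E=c["extrinsics"]
    x=(np.asarray(P)-E[:3,3])@E[:3,:3]; return K[0,0]*x[...,0]/-x[...,2]+K[0,2],K[1,1]*-x[...,1]/-x[...,2]+K[1,2]
def tri(rs):
    A=0;b=0
    for o,r in rs:
        M=np.eye(3)-np.outer(r,r);A=A+M;b=b+M@o
    return np.linalg.solve(A,b)
def orange(p):
    h=cv2.cvtColor(p,cv2.COLOR_BGR2HSV)
    return (h[...,0]>6)&(h[...,0]<18)&(h[...,1]>180)&(h[...,2]>120)
E
python3 - <<'E'
from h import *
for n in ["scene","side"]:
    p,d,W,c=cloud(n)
    m=robot.regions_of(n,"stand")[0]; M=m["pixels"]; P=W[M];P=P[~np.isnan(P[:,0])]
    pl=P[(P[:,2]>0.004)&(P[:,2]<0.016)]
    print(n,m["confidence"],len(P),len(pl), cv2.minAreaRect((pl[:,:2]*1000).astype(np.float32)))
    tp=P[(P[:,2]>0.085)&(P[:,2]<0.11)]; print("top",len(tp),tp.mean(0))
    O=orange(p)&M if n=="scene" else orange(p)
    ys,xs=np.nonzero(O);
    k=robot.regions_of(n,"knob"); print([(r["position"],r["confidence"],r["pixels"].sum()) for r in k][:2])
    if k:
        Q=W[k[0]["pixels"]]; print("knob",np.nanmedian(Q,0),np.nanmin(Q,0),np.nanmax(Q,0))
    x=290 if n=="side" else 340
    crop=p[200:340,x-90:x+90]; cv2.imwrite(f"pics/b_{n}.png",cv2.resize(crop,None,fx=4,fy=4,interpolation=cv2.INTER_CUBIC))
E
```

```text
scene 0.65 7963 4247 ((549.4334106445312, -119.68730163574219), (240.4391632080078, 163.5032958984375), 68.54005432128906)
top 874 [ 0.50891053 -0.09626525  0.09463655]
[([344.0, 246.4], 0.92, np.int64(498)), ([326.7, 342.3], 0.37, np.int64(1175))]
knob [ 0.49014961 -0.09541228  0.09888248] [ 0.46835523 -0.20339611 -0.00338458] [ 0.61796955 -0.07910771  0.11900612]
side 0.86 6058 2674 ((518.8689575195312, -111.54850769042969), (240.171142578125, 90.02117919921875), 68.97953033447266)
top 1138 [ 0.51079942 -0.11711721  0.09378897]
[([296.5, 251.3], 0.57, np.int64(623))]
knob [ 0.50239937 -0.1098761   0.0929786 ] [ 0.46998698 -0.12594264  0.01033886] [ 0.5589098  -0.02145988  0.11985453]
```

```bash
echo
```

```text
(no output)
```

View pics/b_scene.png

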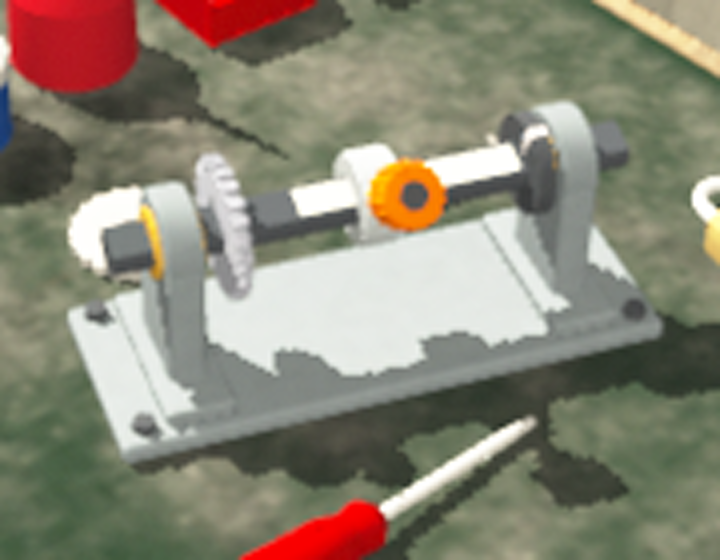

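View pics/b_side.png

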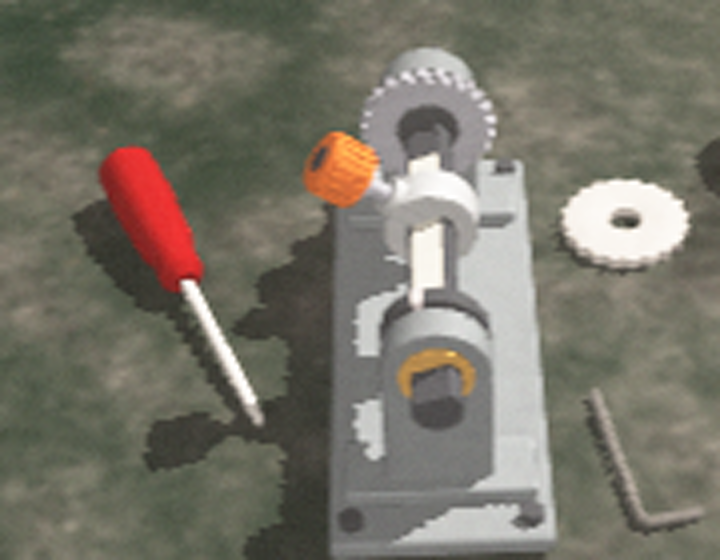

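```bash
cat >> h.py <<'E'
def setup(C,yaw):
    y=np.array([-np.sin(yaw),np.cos(yaw),0]);x=np.array([y[1],-y[0],0]);z=np.array([0,0,1.])
    return np.array(C),np.stack([x,y,z],1)
E
python3 - <<'E'
from h import *
yaw=np.radians(68.98-90); 
C,R=setup([0.51887,-0.11155,0],yaw)
for n in ["side","scene"]:
    p,d,W,c=cloud(n)
    S=(W-C)@R
    ok=~np.isnan(S[...,0])
    # base plate
    B=ok&(abs(S[...,2]-.010)<.005)&(abs(S[...,0])<.055)&(abs(S[...,1])<.13)
    q=S[B]*1000; print(n,"plate",len(q),np.percentile(q,[.5,50,99.5],axis=0).round(1).tolist(), cv2.minAreaRect(q[:,:2].astype(np.float32)))
    # pedestals top
    for s in (-85,85):
        T=ok&(abs(S[...,2]-.085)<.02)&(abs(S[...,1]-s/1000)<.014)&(abs(S[...,0])<.04); q=S[T]*1000
        if len(q): print(" ped",s,np.percentile(q,[1,50,99],axis=0).round(1).tolist())
    O=ok&orange(p)&(abs(S[...,1])<.04)&(abs(S[...,0])<.08)&(S[...,2]>.05)
    q=S[O]*1000; print(" orange",len(q),np.percentile(q,[2,50,98],axis=0).round(1).tolist(), q.mean(0).round(1))
    w=p.min(2)
    F=ok&(w>190)&(abs(S[...,0])<.02)&(abs(S[...,2]-.078)<.02)&((S[...,1]>-.063)&(S[...,1]<-.013)|(S[...,1]>.013)&(S[...,1]<.05))
    q=S[F]*1000; 
    if len(q)>10:
        m=np.median(q,0);u,s,v=np.linalg.svd(q-q.mean(0)); nn=v[2]*np.sign(v[2][2]);print(" flat",len(q),m.round(1),nn.round(3),s.round(1),"pos ang",np.arctan2(-m[0],m[2]-75).round(3),"normal ang",np.arctan2(-nn[0],nn[2]).round(3))
    for t in ["spindle_axis","shaft_flat","knob"]:
        r=robot.place_of(n,t)
        if r:
            o,dd=ray(c,r[0]["position"]); oS=(o-C)@R; dS=dd@R
            k=-oS[1]/dS[1] if t!="x" else 0
            print(" ",t,r[0]["confidence"],r[0]["position"],"at y=0:",((oS+k*dS)*1000).round(1), "at z=75 ",((oS+(0.075-oS[2])/dS[2]*dS)*1000).round(1))
    print(" axis proj",[np.round(proj(c,C+R@np.array(a)),1) for a in ([0,-.12,.075],[0,0,.075],[0,.12,.075])])
E
```

```text
side plate 2492 [[-44.6, -119.2, 5.2], [3.8, -30.8, 9.5], [44.7, 114.6, 14.9]] ((0.02477264404296875, -0.39861297607421875), (241.03155517578125, 89.95439147949219), 89.9556884765625)
 ped -85 [[-21.6, -98.0, 66.2], [-0.0, -90.5, 87.2], [21.4, -71.3, 96.9]]
 ped 85 [[-20.4, 76.4, 80.5], [-0.5, 85.5, 94.0], [19.1, 93.7, 97.3]]
 orange 130 [[-48.5, -12.7, 95.1], [-37.4, -9.6, 106.7], [-26.5, 6.6, 116.7]] [-37.1  -8.1 106.8]
 flat 135 [ -3.  -28.3  80.8] [-0.335  0.003  0.942] [296.5  44.9  11. ] pos ang 0.475 normal ang 0.342
  shaft_flat 0.66 [306.2, 251.9] at y=0: [-2.4  0.  80.9] at z=75  [-2.4  6.9 75. ]
  knob 0.97 [282.9, 242.4] at y=0: [-39.8   0.  103.1] at z=75  [-42.   34.5  75. ]
 axis proj [array([309.6, 307. ]), array([307.7, 254.5]), array([306.2, 212.4])]
scene plate 3991 [[-48.0, -114.1, 5.2], [-11.5, 9.0, 8.8], [41.5, 122.6, 14.8]] ((-3.3288803100585938, 3.6674270629882812), (93.72943115234375, 239.56930541992188), 0.1696096658706665)
 ped -85 [[-24.5, -98.2, 66.3], [-15.2, -80.8, 86.7], [9.2, -73.0, 96.9]]
 ped 85 [[-24.8, 71.8, 65.5], [-13.1, 89.6, 84.2], [13.1, 98.5, 96.2]]
 orange 156 [[-53.0, -8.7, 98.2], [-46.2, 4.5, 105.9], [-38.2, 16.0, 117.2]] [-45.6   3.9 106.4]
 flat 254 [ -2.6 -31.7  80.5] [-0.245  0.003  0.969] [548.2  64.8  25.9] pos ang 0.439 normal ang 0.248
  spindle_axis 0.75 [343.2, 250.0] at y=0: [ 0.3  0.  69.5] at z=75  [-5.9  2.6 75. ]
  shaft_flat 0.65 [342.7, 244.4] at y=0: [ 3.6  0.  78.9] at z=75  [ 8.1 -1.8 75. ]
  knob 0.94 [353.2, 245.4] at y=0: [-39.3   0.  109.4] at z=75  [  0.2 -17.3  75. ]
 axis proj [array([409.6, 233.5]), array([343.4, 247.5]), array([272.6, 262.5])]
```

Stand pose estimates agree to about 4 mm between cameras. The flat leans about 0.3 rad towards the robot and the knob is at about 0.93 rad. Now I'll work out the move to a point above the knob.

```bash
cat >> h.py <<'E'
from scipy.spatial.transform import Rotation as Rot
C,R=setup(np.array([0.51887,-0.11155,0])+setup([0,0,0],np.radians(-21.02))[1]@[-.0016,.0018,0],np.radians(-21.02))
def where():
    s=robot.sense(); T=Rot.from_quat(s["ee_rot"]).as_matrix()
    return s,s["tool_pos"],T
def goto(Pst,yawoff=0):
    "tool-frame shift mm to bring TCP to stand-frame point (m) and yaw so tool x along stand y (+yawoff)"
    s,p,T=where(); dl=(C+R@np.array(Pst)-p)@T*1000
    a=np.array(R[:,1])@T; yw=np.arctan2(a[1],a[0])
    yw=(yw+yawoff+np.pi/2)%np.pi-np.pi/2
    print("t",s["time_s"],"shift",dl.round(1),"yaw",round(yw,3),"(or",round(yw-np.sign(yw)*np.pi,3),") stand pos",((p-C)@R*1000).round(1),"j7",s["joints"][6].round(2),"w",round(s["grip_width"]*1000,1),"F",s["contact_force"].round(1), "tilt",T[:,2].round(3))
E
python3 - <<'E'
from h import *
goto([-.037,0,.22])
E
```

```text
t 1.6 shift [-431.2 -441.7   11.3] yaw 0.631 (or -2.511 ) stand pos [-139.4 -608.7  231.3] j7 -0.02 w 85.5 F [-0.3 -0.3  0.2] tilt [ 0.  0. -1.]
```

```bash
python3 -m creep '[[-40,-41,0,0,0.2],[-40,-41,0,0,0.2],[-40,-41,0,0,0.2],[-40,-41,0,0,0.2],[-40,-41,0,0,0.2],[-40,-41,0,0,0.2],[-40,-41,0,0,0.2],[-40,-41,0,0,0.2],[-40,-41,0,0,0.2],[-40,-41,0,0,0.2]]' 20; python3 - <<'E'
from h import *
goto([-.037,0,.22])
E
```

```text
time_s: 2.85
tool_pos: [0.4703, -0.1269, 0.2311]
ee_rot: [0.791, -0.612, 0.005, 0.001]
contact_force: [1.6, -0.7, 0.6]
grip_width: 0.0515
t 2.85 shift [-26.7 -20.4  10.9] yaw 0.62 (or -2.521 ) stand pos [-38.2 -33.6 231.1] j7 -1.13 w 51.5 F [ 1.6 -0.7  0.6] tilt [ 0.006 -0.008 -1.   ]
```

```bash
python3 -m creep '[[-26,-20,10,0,0.2],[0,0,0,0.18,0.2],[0,0,0,0.18,0.2],[0,0,0,0.18,0.2],[0,0,0,0.08,0.2],[0,0,0,0,0.2]]' 20; python3 - <<'E'
from h import *
goto([-.037,0,.22])
for n in ["wrist","side"]:
    p,d,W,c=cloud(n); cv2.imwrite(f"pics/c_{n}.png",p)
    k=robot.place_of(n,"knob"); print(n,[(r["position"],r["confidence"]) for r in k][:2])
    f=robot.place_of(n,"shaft_flat"); print(n,[(r["position"],r["confidence"]) for r in f][:2])
E
```

```text
time_s: 3.6
tool_pos: [0.4875, -0.0887, 0.2215]
ee_rot: [-0.563, 0.826, -0.005, 0.003]
contact_force: [-0.2, -1.0, -0.0]
grip_width: 0.0511
t 3.6 shift [8.3 1.1 1.5] yaw -0.007 (or 3.135 ) stand pos [-35.9   8.3 221.5] j7 -1.73 w 51.1 F [-0.2 -1.  -0. ] tilt [ 0.011 -0.006 -1.   ]
wrist [([332.4, 236.2], 0.58), ([334.3, 181.0], 0.18)]
wrist [([329.8, 183.9], 0.78)]
side [([282.6, 243.9], 0.7)]
side [([307.2, 253.5], 0.73)]
```

View pics/c_wrist.png

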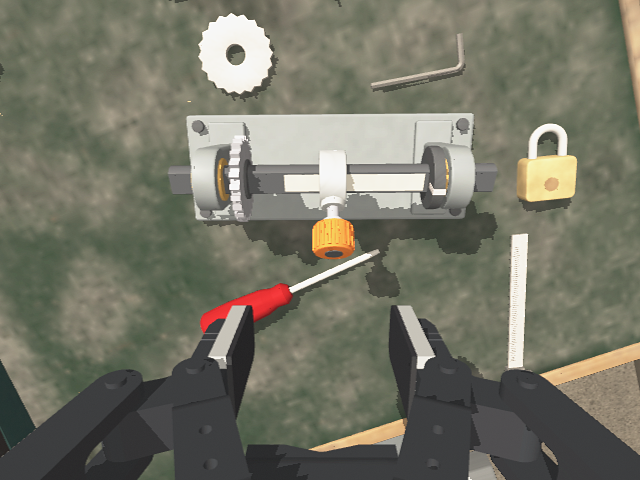

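The wrist view shows the knob at (333,240), the collar at (333,175), and a white flat off towards the robot side. The fingers are roughly symmetric about column 323. I'll measure with the wrist depth.

```bash
cat >> h.py <<'E'
def meas(n,pic=None):
    p,d,W,c=cloud(n)
    if pic: cv2.imwrite(f"pics/{pic}.png",p)
    S=(W-C)@R; ok=~np.isnan(S[...,0])
    B=ok&(abs(S[...,2]-.010)<.005)&(abs(S[...,0])<.06)&(abs(S[...,1])<.135)
    q=S[B]*1000; rc=cv2.minAreaRect(q[:,:2].astype(np.float32)); print(n,"plate",len(q),np.round(rc[0],1),np.round(rc[1],1),round(rc[2],2),"z",np.median(q[:,2]).round(1))
    O=ok&orange(p)&(abs(S[...,1])<.04)&(abs(S[...,0])<.08)&(S[...,2]>.05)
    q=S[O]*1000
    if len(q): print(" orange",len(q),np.percentile(q,[2,50,98],axis=0).round(1).tolist(), q.mean(0).round(1))
    F=ok&(p.min(2)>190)&(abs(S[...,0])<.02)&(abs(S[...,2]-.078)<.02)&((S[...,1]>-.060)&(S[...,1]<-.015)|(S[...,1]>.015)&(S[...,1]<.045))
    q=S[F]*1000
    if len(q)>10:
        A=np.c_[q[:,0],np.ones(len(q))]; 
        m=np.median(q,0)
        for _ in range(3):
            u,s,v=np.linalg.svd(q-q.mean(0),full_matrices=False); nn=v[2]*np.sign(v[2][2]); e=(q-q.mean(0))@nn; q=q[abs(e)<2*e.std()+.1]
        print(" flat",len(q),m.round(1),"n",nn.round(3),"normal ang",np.arctan2(-nn[0],nn[2]).round(3))
    return p,d,S,c
def knobang(S,p,axis=(0,75)):
    "fit collar angle: knob cylinder r13, from 36 to 56 along axis, to orange points"
    from scipy.optimize import least_squares
    ok=~np.isnan(S[...,0]); O=ok&orange(p)&(abs(S[...,1])<.04)&(abs(S[...,0])<.08)&(S[...,2]>.05)
    O=cv2.erode(O.astype(np.uint8),np.ones((2,2)))>0
    q=S[O]*1000
    def res(t):
        a=t[0]; dx=q[:,0]-axis[0]-t[2]; dz=q[:,2]-axis[1]; 
        r=-np.sin(a)*dx+np.cos(a)*dz; s=np.cos(a)*dx+np.sin(a)*dz; y=q[:,1]-t[1]
        rho=np.hypot(s,y)
        X=rho-12.6; Z=abs(r-46)-10
        return np.where((X>0)&(Z>0),np.hypot(np.maximum(X,0),np.maximum(Z,0)),np.maximum(X,Z))
    best=min((least_squares(res,[a0,0,0],loss="soft_l1",f_scale=1.,bounds=([-1,-15,-4],[1.8,15,4])) for a0 in (0,.3,.6,.9,1.2)),key=lambda z:z.cost)
    print(" knob fit ang",best.x.round(3),"cost/pt",round(best.cost/len(q),3),len(q)); return best.x
E
python3 - <<'E'
from h import *
for n in ["wrist","side","scene"]:
    p,d,S,c=meas(n); knobang(S,p)
E
```

```text
wrist plate 14266 [ 0.5 -0.2] [240.6  90.1] 89.99 z 9.8
 orange 508 [[-49.5, -12.6, 101.7], [-37.3, -5.5, 111.9], [-23.3, 11.7, 118.2]] [-36.6  -2.7 111.3]
 flat 1428 [ -1.4 -28.4  81.4] n [-0.33   0.001  0.944] normal ang 0.337
 knob fit ang [ 0.911 -0.606  0.664] cost/pt 0.083 282
side plate 2477 [ 1.6 -2.3] [240.   89.9] 89.97 z 9.4
 orange 122 [[-47.1, -15.0, 94.9], [-36.1, -11.2, 106.4], [-25.5, 3.5, 116.5]] [-36.  -10.2 106.4]
 flat 124 [ -0.5 -29.3  80.8] n [-0.358 -0.001  0.934] normal ang 0.366
 knob fit ang [ 0.921 -0.893  2.981] cost/pt 0.41 72
scene plate 3984 [-1.3  2.2] [240.2  93.5] 89.84 z 8.8
 orange 150 [[-51.6, -10.0, 97.5], [-45.1, 2.1, 105.9], [-36.7, 13.8, 116.2]] [-44.2   1.9 106.2]
 flat 210 [ -1.3 -33.5  80.5] n [-0.23   0.003  0.973] normal ang 0.232
 knob fit ang [1.026 0.483 0.76 ] cost/pt 0.853 99
```

```bash
python3 -m creep '[[-8,0,40,-0.007,0.2],[0,0,40,0,0.2],[0,0,40,0,0.2],[0,0,0,0,0.2]]' 20; python3 - <<'E'
from h import *
goto([-.036,0,.083])
E
```

```text
time_s: 4.55
tool_pos: [0.4943, -0.083, 0.0999]
ee_rot: [-0.566, 0.824, -0.007, 0.005]
contact_force: [-0.5, -0.4, -0.1]
grip_width: 0.0511
t 4.55 shift [16.1  4.7 16.9] yaw -0.0 (or 3.141 ) stand pos [-31.6  16.1  99.9] j7 -1.7 w 51.1 F [-0.5 -0.4 -0.1] tilt [ 0.016 -0.006 -1.   ]
```

I misread the tool x sign (tool x = −stand y), so I'll rise, shift and look again.

```bash
python3 -m creep '[[0,0,-40,0,0.2],[16,0,0,0,0.2],[0,0,0,0,0.2]]' 20; python3 - <<'E'
from h import *
p,d,S,c=meas("wrist","d_wrist"); knobang(S,p)
p,d,S,c=meas("side","d_side"); knobang(S,p)
goto([-.036,0,.083])
E
```

```text
time_s: 4.92
tool_pos: [0.4888, -0.0983, 0.1436]
ee_rot: [-0.566, 0.824, -0.008, 0.006]
contact_force: [0.3, -0.4, -0.3]
grip_width: 0.0516
wrist plate 21617 [1.2 1.1] [239.   89.5] 89.98 z 9.9
 orange 1038 [[-46.9, -11.6, 93.5], [-37.7, -4.0, 102.4], [-27.9, 14.6, 108.1]] [-37.7  -0.7 102. ]
 flat 2484 [ -0.9 -28.   81.5] n [-0.327 -0.001  0.945] normal ang 0.333
 knob fit ang [1.154 1.173 1.76 ] cost/pt 0.167 541
side plate 2496 [ 1.6 -2.8] [241.2  90. ] 89.97 z 9.4
 orange 103 [[-51.6, -15.5, 85.7], [-41.6, -11.8, 96.6], [-33.3, 2.4, 105.8]] [-42.  -10.9  96.3]
 flat 127 [ -0.5 -29.6  80.9] n [-0.348  0.006  0.937] normal ang 0.356
 knob fit ang [ 1.124 -0.78  -2.136] cost/pt 0.513 57
t 5.025 shift [ 1.5  6.1 60.1] yaw 0.001 (or -3.14 ) stand pos [-31.    1.4 143.2] j7 -1.68 w 50.9 F [-0.2 -0.3  0.6] tilt [ 0.019 -0.006 -1.   ]
```

View pics/d_wrist.png

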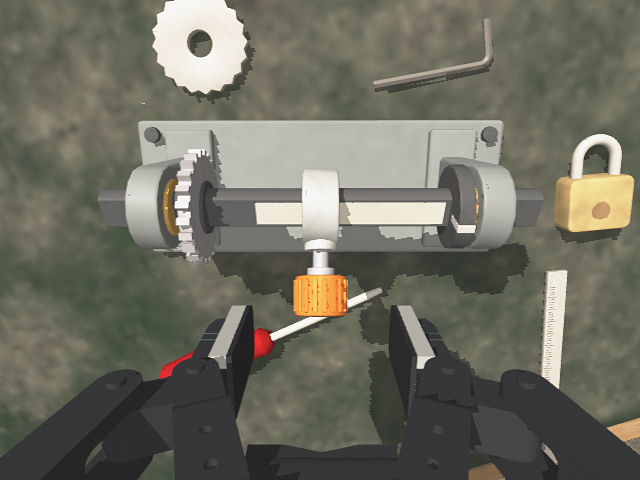

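My low pass nudged the collar down to about 1.13 rad: the wrist view has the knob at (321,296). No harm done. The fingers now straddle it along the spindle, so I'll descend and pinch lightly.

```bash
python3 -m creep '[[0,10,0,0,0.2],[0,0,33,0,0.2],[0,0,33,0,0.2],[0,0,0,0,0.2]]' 20; python3 - <<'E'
from h import *
goto([-.0406,0.001,.077])
p,d,S,c=meas("side","e_side"); knobang(S,p)
p,d,S,c=meas("wrist","e_wrist"); knobang(S,p)
E
```

```text
time_s: 5.52
tool_pos: [0.4792, -0.0909, 0.0752]
ee_rot: [-0.568, 0.823, -0.006, 0.006]
contact_force: [0.8, 0.5, 0.8]
grip_width: 0.0511
t 5.525 shift [ 2.3 -2.3 -1.7] yaw 0.004 (or -3.138 ) stand pos [-42.9   3.3  75.2] j7 -1.66 w 51.1 F [0.8 0.5 0.8] tilt [ 0.017 -0.004 -1.   ]
side plate 2442 [ 1.6 -1.6] [240.2  90. ] 89.98 z 9.4
 orange 4 [[-31.9, -11.5, 94.7], [-31.6, -9.5, 99.5], [-30.1, 1.9, 102.1]] [-31.3  -7.   98.9]
 flat 125 [ -0.6 -29.2  80.5] n [-0.286 -0.     0.958] normal ang 0.29
 knob fit ang [0. 0. 0.] cost/pt nan 0
wrist plate 34779 [1.7 0. ] [239.5  90.4] 89.98 z 10.8
 orange 2569 [[-45.9, -12.4, 94.6], [-36.6, -4.4, 103.3], [-27.4, 13.0, 109.0]] [-36.6  -1.5 102.9]
 flat 5422 [ -0.2 -28.6  82.4] n [-0.321 -0.     0.947] normal ang 0.327
 knob fit ang [ 1.131 -0.018  1.35 ] cost/pt 0.189 1760h.py:70: RuntimeWarning: invalid value encountered in scalar divide
  print(" knob fit ang",best.x.round(3),"cost/pt",round(best.cost/len(q),3),len(q)); return best.x
```

View pics/e_wrist.png

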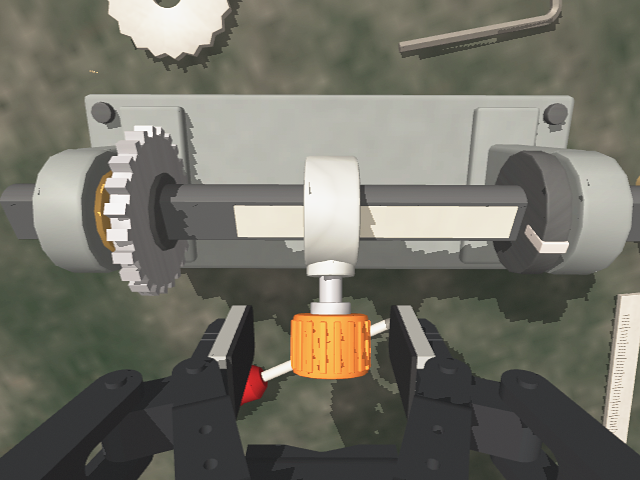

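The knob sits between the fingers at (331,346), with the collar at about 1.13 rad. I'll centre and close.

```bash
python3 -m creep '[[3,-2.5,-1,0,0.2],[0,0,0,0,-1],[0,0,0,0,-1],[0,0,0,0,-1]]' 20; python3 - <<'E'
from h import *
goto([-.0406,0.001,.077])
E
```

```text
time_s: 6.12
tool_pos: [0.4838, -0.0957, 0.0811]
ee_rot: [-0.568, 0.823, -0.01, 0.009]
contact_force: [-0.0, 0.4, -3.4]
grip_width: 0.0248
t 6.125 shift [-0.6  3.9  4. ] yaw 0.003 (or -3.138 ) stand pos [-36.8   0.4  81.1] j7 -1.66 w 24.8 F [-0.   0.4 -3.4] tilt [ 0.026 -0.006 -1.   ]
```

```bash
python3 -m creep '[[0,-3.6,-6.4,0,-1],[0,-4.6,-5.8,0,-1],[0,-5.5,-4.9,0,-1],[0,-5.8,-3.8,0,-1],[0,-6.7,-3,0,-1],[0,0,0,0,-1]]' 20; python3 - <<'E'
from h import *
goto([-.0148,0.001,.105])
p,d,S,c=meas("wrist","f_wrist"); knobang(S,p)
E
```

```text
time_s: 6.88
tool_pos: [0.5048, -0.1038, 0.1058]
ee_rot: [-0.568, 0.823, -0.006, 0.006]
contact_force: [0.1, -0.3, -2.7]
grip_width: 0.0252
t 6.875 shift [-0.7  0.5  0.8] yaw 0.004 (or -3.138 ) stand pos [-14.3   0.3 105.8] j7 -1.66 w 25.2 F [ 0.1 -0.3 -2.7] tilt [ 0.016 -0.003 -1.   ]
wrist plate 27108 [ 0.6 -0.2] [ 90.2 239.3] 0.01 z 9.8
 orange 3977 [[-34.8, -11.8, 112.6], [-15.7, -1.2, 122.8], [-7.3, 11.9, 129.0]] [-17.2  -0.2 122.2]
 flat 3140 [ -1.3 -28.7  81.4] n [-0.323  0.     0.946] normal ang 0.329
 knob fit ang [0.509 0.02  0.97 ] cost/pt 0.126 3351
```

View pics/f_wrist.png

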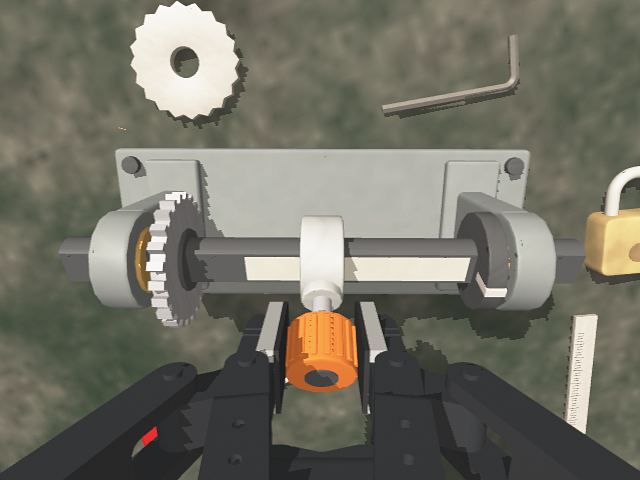

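The knob follows with lag: it's now at 0.51 rad against the flat's 0.33. I'll go a little farther.

```bash
python3 -m creep '[[0,-4,-1.2,0,-1],[0,-4,-0.8,0,-1],[0,0,0,0,-1]]' 20; python3 - <<'E'
from h import *
goto([-.0148,0.001,.105])
p,d,S,c=meas("wrist","g_wrist"); knobang(S,p)
E
```

```text
time_s: 7.3
tool_pos: [0.5106, -0.1061, 0.1078]
ee_rot: [-0.568, 0.823, -0.004, 0.005]
contact_force: [-1.0, 0.5, -1.6]
grip_width: 0.0252
t 7.3 shift [-0.7  6.7  2.8] yaw 0.004 (or -3.137 ) stand pos [ -8.1   0.3 107.8] j7 -1.66 w 25.2 F [-1.   0.5 -1.6] tilt [ 0.012 -0.001 -1.   ]
wrist plate 26562 [ 1.  -0.2] [ 89.6 239.1] 0.01 z 9.8
 orange 4512 [[-29.8, -11.8, 114.0], [-10.1, -0.2, 125.0], [-2.8, 11.9, 130.8]] [-12.1   0.  124.2]
 flat 2979 [ -1.3 -28.4  81.4] n [-0.327  0.001  0.945] normal ang 0.333
 knob fit ang [ 0.396 -0.03   1.014] cost/pt 0.125 4189
```

```bash
python3 -m creep '[[0,-3.5,-0.5,0,-1],[0,0,0,0,-1],[0,0,0,0,-1]]' 20; python3 - <<'E'
from h import *
goto([-.0148,0.001,.105])
p,d,S,c=meas("wrist","g2_wrist"); knobang(S,p)
E
```

```text
time_s: 7.72
tool_pos: [0.5133, -0.1071, 0.1084]
ee_rot: [-0.568, 0.823, -0.004, 0.004]
contact_force: [-3.9, 1.1, -1.1]
grip_width: 0.0251
t 7.725 shift [-0.7  9.7  3.3] yaw 0.004 (or -3.137 ) stand pos [ -5.1   0.3 108.4] j7 -1.66 w 25.1 F [-3.9  1.1 -1.1] tilt [ 0.011 -0.001 -1.   ]
wrist plate 26269 [ 0.8 -0.2] [ 89.9 239.5] 0.06 z 9.8
 orange 4532 [[-27.5, -11.8, 114.3], [-7.9, 0.1, 126.0], [-0.7, 11.9, 131.3]] [-10.   0. 125.]
 flat 2856 [ -1.2 -28.   81.4] n [-0.321  0.001  0.947] normal ang 0.327
 knob fit ang [ 0.346 -0.019  1.059] cost/pt 0.123 4204
```

```bash
python3 -m creep '[[0,-0.5,0,0,-1],[0,0,0,0,0.1],[0,0,0,0,0.1],[0,0,-40,0,0.1],[0,0,-20,0,0.1],[0,0,0,0,0.1]]' 20; python3 - <<'E'
from h import *
goto([-.0148,0.001,.105])
p,d,S,c=meas("wrist","h_wrist"); knobang(S,p)
p,d,S,c=meas("side","h_side"); knobang(S,p)
E
```

```text
time_s: 8.52
tool_pos: [0.5196, -0.1095, 0.1719]
ee_rot: [-0.568, 0.823, -0.009, 0.009]
contact_force: [-0.1, -0.2, -0.0]
grip_width: 0.0467
t 8.525 shift [-0.4 18.  66.5] yaw 0.004 (or -3.138 ) stand pos [  1.6   0.4 171.9] j7 -1.67 w 46.7 F [-0.1 -0.2 -0. ] tilt [ 0.025 -0.005 -1.   ]
wrist plate 17308 [ 0.1 -0.6] [ 89.6 240.2] 0.18 z 9.1
 orange 1857 [[-28.6, -12.3, 113.7], [-11.2, -1.6, 125.5], [-1.4, 12.4, 130.6]] [-12.6  -0.7 124.5]
 flat 1683 [ -1.8 -28.8  80.7] n [-0.325  0.     0.946] normal ang 0.331
 knob fit ang [ 0.38  -0.106  2.051] cost/pt 0.128 1494
side plate 2523 [ 1.5 -1.9] [ 90.1 240.8] 0.0 z 9.5
 orange 119 [[-27.2, -14.3, 108.1], [-14.5, -11.2, 120.1], [-3.3, -1.1, 127.8]] [-14.6 -10.5 119.7]
 flat 125 [ -0.4 -31.   80.9] n [-0.331  0.006  0.944] normal ang 0.337
 knob fit ang [ 0.329 -0.803  0.373] cost/pt 0.396 56
```

View pics/h_wrist.png

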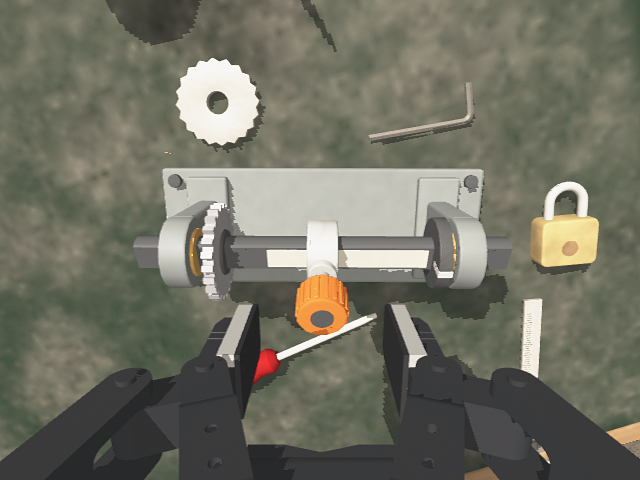

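```bash
cat >> h.py <<'E'
def ang2(n,pic=None):
    from scipy.optimize import least_squares
    p,d,W,c=cloud(n)
    if pic: cv2.imwrite(f"pics/{pic}.png",p)
    S=(W-C)@R*1000; ok=~np.isnan(S[...,0])
    B=ok&(abs(S[...,2]-10)<5)&(abs(S[...,0])<60)&(abs(S[...,1])<135)
    q=S[B]; rc=cv2.minAreaRect(q[:,:2].astype(np.float32)); ax=rc[0][0]; dz=np.median(q[:,2])-10
    O=ok&orange(p)&(abs(S[...,1])<40)&(abs(S[...,0])<80)&(S[...,2]>50)
    O=cv2.erode(O.astype(np.uint8),np.ones((2,2)))>0; q=S[O]
    def mk(fix):
        def res(t):
            a=t[0]; X0=q[:,0]-(ax if fix else t[2]); Z0=q[:,2]-75-dz
            r=-np.sin(a)*X0+np.cos(a)*Z0; s=np.cos(a)*X0+np.sin(a)*Z0; rho=np.hypot(s,q[:,1]-t[1])
            A=rho-12.6;Z=abs(r-46)-10
            return np.where((A>0)&(Z>0),np.hypot(np.maximum(A,0),np.maximum(Z,0)),np.maximum(A,Z))
        return min((least_squares(res,[a0,0,ax],loss="soft_l1",f_scale=1.) for a0 in (.1,.4,.7)),key=lambda z:z.cost)
    a=mk(True);b=mk(False)
    # flat: white pts; angle from plane normal
    F=ok&(p.min(2)>190)&(abs(S[...,0])<20)&(abs(S[...,2]-78)<20)&((S[...,1]>-60)&(S[...,1]<-15)|(S[...,1]>15)&(S[...,1]<45))
    f=S[F]; 
    for _ in range(3):
        u,s,v=np.linalg.svd(f-f.mean(0),full_matrices=False); nn=v[2]*np.sign(v[2][2]); e=(f-f.mean(0))@nn; f=f[abs(e)<2*e.std()+.1]
    print(n,"plate",round(ax,1),"dz",round(dz,1),"| knob fixed",a.x[:2].round(3),round(a.cost/len(q),3),"free",b.x.round(3),round(b.cost/len(q),3),"| flat",np.arctan2(-nn[0],nn[2]).round(3),len(q))
E
python3 - <<'E'
from h import *
for i in range(2): ang2("wrist")
ang2("side");ang2("scene")
E
```

```text
wrist plate -0.3 dz -0.7 | knob fixed [ 0.33  -0.178] 0.121 free [ 0.33  -0.175 -0.294] 0.121 | flat 0.329 1534
wrist plate 0.0 dz -0.5 | knob fixed [ 0.331 -0.145] 0.121 free [ 0.333 -0.143  0.125] 0.12 | flat 0.333 1526
side plate 1.6 dz -0.5 | knob fixed [ 0.34  -0.983] 0.455 free [ 0.134 -1.244 -8.35 ] 0.422 | flat 0.377 47
scene plate -0.6 dz -1.1 | knob fixed [0.343 1.589] 0.278 free [0.395 1.566 1.945] 0.241 | flat 0.233 70
```

The collar is at 0.331 rad against the flat's 0.331: aligned and released. Now to take the knob afresh: pre-turn −0.45, then grip.

```bash
python3 -m creep '[[0,16,0,0,0.1],[0,0,0,-0.17,0.1],[0,0,0,-0.16,0.1],[0,0,0,-0.12,0.1],[0,0,25,0,0.1],[0,0,0,0,0.1]]' 20; python3 - <<'E'
from h import *
goto([-.0145,0.000,.102])
E
```

```text
time_s: 9.57
tool_pos: [0.5004, -0.1028, 0.1399]
ee_rot: [0.742, -0.67, 0.006, -0.003]
contact_force: [-0.6, -1.1, -0.5]
grip_width: 0.0467
t 9.575 shift [ 1.5 -3.5 38. ] yaw 0.469 (or -2.673 ) stand pos [-18.8  -0.3 139.9] j7 -1.33 w 46.7 F [-0.6 -1.1 -0.5] tilt [ 0.012 -0.003 -1.   ]
```

```bash
python3 -m creep '[[1.5,-3,0,0,0.1],[0,0,19,0,0.1],[0,0,18,0,0.1],[0,0,0,0,0.1]]' 20; python3 - <<'E'
from h import *
goto([-.0145,0.000,.102])
E
```

```text
time_s: 10.07
tool_pos: [0.5069, -0.1048, 0.1045]
ee_rot: [0.742, -0.67, 0.008, -0.004]
contact_force: [-0.9, -0.2, -0.1]
grip_width: 0.047
t 10.075 shift [-1.   2.4  2.4] yaw 0.468 (or -2.673 ) stand pos [-11.9   0.2 104.5] j7 -1.33 w 47.0 F [-0.9 -0.2 -0.1] tilt [ 0.017 -0.004 -1.   ]
```

```bash
python3 -m creep '[[-0.7,2,1,0,0.1],[0,0,0,0,0.1],[0,0,0,0,-1],[0,0,0,0,-1],[0,0,0,0,-1]]' 20; python3 - <<'E'
from h import *
goto([-.0145,0.000,.102]); print(robot.sense()["moment"].round(3))
ang2("wrist","i_wrist")
E
```

```text
time_s: 10.7
tool_pos: [0.5063, -0.1039, 0.106]
ee_rot: [0.742, -0.67, 0.009, -0.005]
contact_force: [-0.0, 0.7, -3.1]
grip_width: 0.0261
t 10.7 shift [-0.   1.9  4. ] yaw 0.469 (or -2.673 ) stand pos [-12.8   0.8 106. ] j7 -1.33 w 26.1 F [-0.   0.7 -3.1] tilt [ 0.021 -0.004 -1.   ]
[-0.023  0.032 -0.067]
wrist plate 0.6 dz -0.2 | knob fixed [0.33  0.165] 0.122 free [0.331 0.165 0.656] 0.122 | flat 0.323 4419
```

View pics/i_wrist.png

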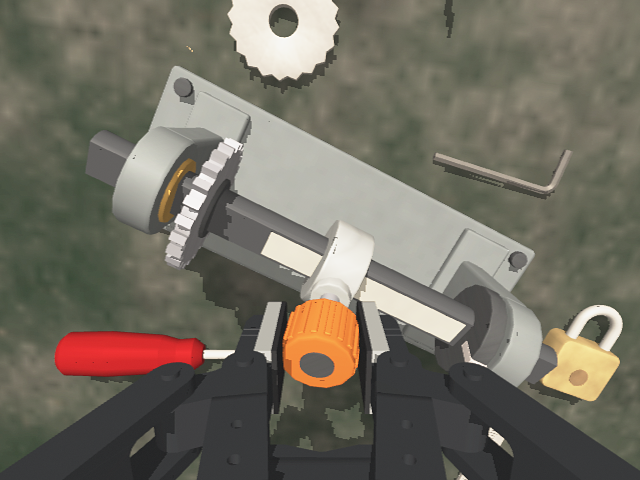

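The knob at (320,343) is held and the collar is still at 0.33. Turning clockwise (+yaw) now.

```bash
python3 -m creep '[[0,0,0,0.15,-1],[0,0,0,0.15,-1],[0,0,0,0.15,-1],[0,0,0,0.15,-1],[0,0,0,0.15,-1],[0,0,0,0.15,-1],[0,0,0,0,-1]]' 20; python3 - <<'E'
from h import *
goto([-.0145,0.000,.102]); print(robot.sense()["moment"].round(3))
ang2("wrist","j_wrist")
E
```

```text
time_s: 11.62
tool_pos: [0.509, -0.1056, 0.1068]
ee_rot: [-0.366, 0.931, -0.008, 0.011]
contact_force: [1.1, -1.1, 0.8]
grip_width: 0.0253
t 11.625 shift [2.4 4.3 4.7] yaw -0.455 (or 2.686 ) stand pos [ -9.7   0.2 106.8] j7 -1.94 w 25.3 F [ 1.1 -1.1  0.8] tilt [ 0.026 -0.007 -1.   ]
[ 0.305 -0.387  0.117]
wrist plate 0.5 dz -0.2 | knob fixed [ 0.266 -0.221] 0.12 free [ 0.269 -0.218  0.67 ] 0.12 | flat 0.333 4400
```

View pics/j_wrist.png

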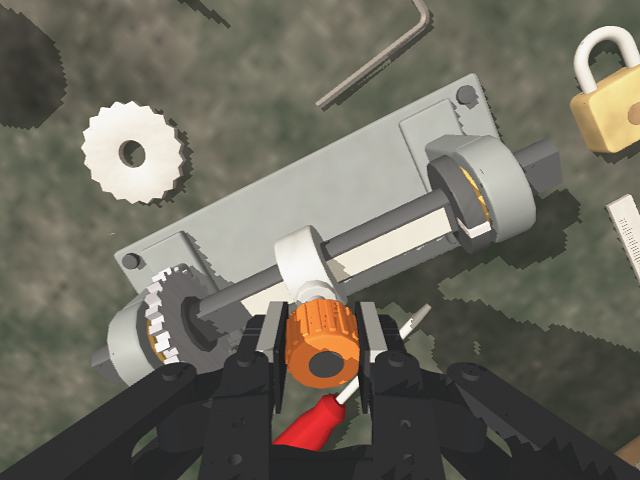

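The collar was dragged to 0.266 by a 3 mm arm drift. I'll bring it back while the screw is still loose.

```bash
python3 -m creep '[[1.8,3.6,0,0,-1],[0,0,0,0,-1]]' 20; python3 - <<'E'
from h import *
goto([-.0145,0.000,.102]); print(robot.sense()["moment"].round(3))
ang2("wrist")
E
```

```text
time_s: 11.92
tool_pos: [0.5083, -0.1054, 0.1068]
ee_rot: [-0.367, 0.93, -0.01, 0.014]
contact_force: [0.8, -0.5, 0.6]
grip_width: 0.0248
t 11.925 shift [2.  3.7 4.7] yaw -0.451 (or 2.69 ) stand pos [-1.040e+01  1.000e-01  1.068e+02] j7 -1.94 w 24.8 F [ 0.8 -0.5  0.6] tilt [ 0.033 -0.009 -0.999]
[ 0.25  -0.389  0.096]
wrist plate 0.5 dz -0.1 | knob fixed [ 0.282 -0.254] 0.12 free [ 0.283 -0.254  0.587] 0.12 | flat 0.331 4412
```

```bash
python3 -m creep '[[2,4,0,0,-1],[1,2,0,0,-1],[0,0,0,0,-1]]' 20; python3 - <<'E'
from h import *
goto([-.0145,0.000,.102]); print(robot.sense()["moment"].round(3))
ang2("wrist")
E
```

```text
time_s: 12.35
tool_pos: [0.5075, -0.1051, 0.1065]
ee_rot: [-0.368, 0.929, -0.014, 0.018]
contact_force: [0.8, -0.9, 1.3]
grip_width: 0.0255
t 12.35 shift [1.6 2.9 4.3] yaw -0.45 (or 2.692 ) stand pos [-11.4   0.2 106.5] j7 -1.94 w 25.5 F [ 0.8 -0.9  1.3] tilt [ 0.044 -0.013 -0.999]
[ 0.188 -0.538  0.149]
wrist plate 0.4 dz -0.1 | knob fixed [ 0.304 -0.255] 0.121 free [ 0.307 -0.255  0.569] 0.12 | flat 0.333 4407
```

```bash
python3 -m creep '[[2,4,0,0,-1],[1.5,3,0,0,-1],[0,0,0,0,-1]]' 20; python3 - <<'E'
from h import *
goto([-.0145,0.000,.102]); print(robot.sense()["moment"].round(3))
ang2("wrist")
E
```

```text
time_s: 12.78
tool_pos: [0.5069, -0.1048, 0.1063]
ee_rot: [-0.369, 0.929, -0.019, 0.023]
contact_force: [1.7, -0.8, -0.4]
grip_width: 0.0252
t 12.775 shift [1.4 2.4 4.1] yaw -0.449 (or 2.693 ) stand pos [-12.    0.2 106.3] j7 -1.94 w 25.2 F [ 1.7 -0.8 -0.4] tilt [ 0.057 -0.019 -0.998]
[ 0.254 -0.486  0.104]
wrist plate 0.5 dz -0.1 | knob fixed [ 0.322 -0.269] 0.122 free [ 0.325 -0.267  0.607] 0.122 | flat 0.334 4354
```

```bash
python3 -m creep '[[0.5,1.2,0,0,-1],[0,0,0,0,0.1],[0,0,0,0,0.1],[0,0,-30,0,0.1],[0,0,0,-0.17,0.1],[0,0,0,-0.17,0.1],[0,0,0,-0.17,0.1],[0,0,0,-0.17,0.1],[0,0,0,-0.17,0.1],[0,0,0,0,0.1]]' 20; python3 - <<'E'
from h import *
goto([-.0145,0.000,.102]); print(robot.sense()["moment"].round(3))
ang2("wrist","k_wrist");ang2("wrist")
E
```

```text
time_s: 14.08
tool_pos: [0.4931, -0.1008, 0.1362]
ee_rot: [0.729, -0.685, 0.019, -0.008]
contact_force: [-0.1, -0.8, -0.3]
grip_width: 0.0472
t 14.075 shift [ 3.4 -9.8 34.6] yaw 0.429 (or -2.713 ) stand pos [-26.3  -1.  136.2] j7 -1.36 w 47.2 F [-0.1 -0.8 -0.3] tilt [ 0.038 -0.014 -0.999]
[0.002 0.046 0.031]
wrist plate 0.6 dz -0.2 | knob fixed [0.322 0.038] 0.115 free [0.322 0.037 0.613] 0.115 | flat 0.326 2295
wrist plate 0.9 dz -0.1 | knob fixed [0.323 0.141] 0.114 free [0.324 0.139 0.944] 0.114 | flat 0.326 2281
```

```bash
python3 -m creep '[[3,-8,0,0,0.1],[0,0,15,0,0.1],[0,0,15,0,0.1],[0,0,0,0,0.1]]' 20; python3 - <<'E'
from h import *
goto([-.0135,0.0003,.103])
E
```

```text
time_s: 14.68
tool_pos: [0.5029, -0.1037, 0.1038]
ee_rot: [0.727, -0.687, 0.018, -0.007]
contact_force: [0.7, -0.0, -0.5]
grip_width: 0.0468
t 14.675 shift [ 0.6 -2.6  0.9] yaw 0.424 (or -2.718 ) stand pos [-16.1  -0.2 103.8] j7 -1.36 w 46.8 F [ 0.7 -0.  -0.5] tilt [ 0.037 -0.015 -0.999]
```

```bash
python3 -m creep '[[0.6,-2.2,0,0,0.1],[0,0,0,0,0.1],[0,0,0,0,-1],[0,0,0,0,-1],[0,0,0,0,-1]]' 20; python3 - <<'E'
from h import *
goto([-.0135,0.0003,.103]);ang2("wrist")
E
```

```text
time_s: 15.3
tool_pos: [0.5052, -0.1044, 0.1041]
ee_rot: [0.727, -0.687, 0.019, -0.007]
contact_force: [-0.3, -0.3, -2.1]
grip_width: 0.0262
t 15.3 shift [-0.2 -0.3  1.1] yaw 0.423 (or -2.718 ) stand pos [-13.8  -0.  104.1] j7 -1.36 w 26.2 F [-0.3 -0.3 -2.1] tilt [ 0.037 -0.015 -0.999]
wrist plate 0.4 dz -0.2 | knob fixed [0.318 0.171] 0.121 free [0.324 0.169 0.711] 0.119 | flat 0.328 4576
```

```bash
python3 -m creep '[[0,0.8,0,0.15,-1],[0,0.8,0,0.15,-1],[0,0.8,0,0.15,-1],[0,0.3,0,0,-1]]' 20; python3 - <<'E'
from h import *
goto([-.0135,0.0003,.103]);ang2("wrist"); print(robot.sense()["moment"].round(3))
E
```

```text
time_s: 15.85
tool_pos: [0.5049, -0.1035, 0.1049]
ee_rot: [-0.551, 0.834, -0.018, 0.013]
contact_force: [0.9, -1.6, -2.8]
grip_width: 0.025
t 15.85 shift [ 0.3 -0.8  1.9] yaw -0.037 (or 3.104 ) stand pos [-14.4   0.7 104.9] j7 -1.66 w 25.0 F [ 0.9 -1.6 -2.8] tilt [ 0.042 -0.015 -0.999]
wrist plate 0.5 dz -0.2 | knob fixed [ 0.321 -0.059] 0.122 free [ 0.322 -0.057  0.62 ] 0.122 | flat 0.332 4440
[ 0.12  -0.243  0.043]
```

Compensation works: the collar is steady at 0.32. Continuing the stroke.

```bash
python3 -m creep '[[0.2,0.8,0,0.15,-1],[0.3,0.8,0,0.15,-1],[0.3,0.8,0,0.15,-1],[0,0.3,0,0,-1]]' 20; python3 - <<'E'
from h import *
goto([-.0135,0.0003,.103]);ang2("wrist","l_wrist"); print(robot.sense()["moment"].round(3))
E
```

```text
time_s: 16.4
tool_pos: [0.5066, -0.1031, 0.1065]
ee_rot: [-0.351, 0.936, -0.016, 0.021]
contact_force: [-0.8, -2.5, 0.2]
grip_width: 0.0252
t 16.4 shift [1.6 0.1 3.5] yaw -0.486 (or 2.655 ) stand pos [-12.9   1.7 106.5] j7 -1.94 w 25.2 F [-0.8 -2.5  0.2] tilt [ 0.051 -0.015 -0.999]
wrist plate 0.4 dz -0.2 | knob fixed [ 0.275 -0.299] 0.122 free [ 0.278 -0.297  0.582] 0.121 | flat 0.33 4420
[-0.07  -0.369  0.084]
```

```bash
python3 -m creep '[[2,4,0,0,-1],[2,4,0,0,-1],[2,4,0,0,-1],[1.5,3,0,0,-1],[0,0,0,0,-1]]' 20; python3 - <<'E'
from h import *
goto([-.0135,0.0003,.103]);ang2("wrist"); print(robot.sense()["moment"].round(3))
E
```

```text
time_s: 17.08
tool_pos: [0.5054, -0.1027, 0.106]
ee_rot: [-0.357, 0.933, -0.027, 0.032]
contact_force: [-0.9, -0.4, 3.6]
grip_width: 0.0254
t 17.075 shift [ 1.  -0.9  3. ] yaw -0.472 (or 2.669 ) stand pos [-14.1   1.6 106. ] j7 -1.93 w 25.4 F [-0.9 -0.4  3.6] tilt [ 0.08  -0.027 -0.996]
wrist plate 0.4 dz -0.1 | knob fixed [ 0.312 -0.258] 0.118 free [ 0.316 -0.257  0.604] 0.117 | flat 0.335 4394
[-0.05  -0.636  0.099]
```

```bash
python3 -m creep '[[2,4,0,0,-1],[1,2,0,0,-1],[0,0,0,0,0.1],[0,0,0,0,0.1],[0,0,-30,0,0.1],[0,0,0,-0.17,0.1],[0,0,0,-0.17,0.1],[0,0,0,-0.17,0.1],[0,0,0,-0.17,0.1],[0,0,0,-0.17,0.1],[0,0,0,-0.17,0.1],[0,0,0,0,0.1]]' 20; python3 - <<'E'
from h import *
goto([-.0135,0.0003,.103]); print(robot.sense()["moment"].round(3))
ang2("wrist","m_wrist");ang2("wrist")
E
```

```text
time_s: 18.62
tool_pos: [0.4906, -0.0964, 0.1345]
ee_rot: [0.781, -0.623, 0.035, -0.012]
contact_force: [-0.1, 0.2, 0.2]
grip_width: 0.0469
t 18.625 shift [  9.6 -10.8  32.6] yaw 0.59 (or -2.551 ) stand pos [-30.2   2.2 134.5] j7 -1.26 w 46.9 F [-0.1  0.2  0.2] tilt [ 0.07  -0.025 -0.997]
[ 0.057  0.141 -0.031]
wrist plate 0.6 dz -0.2 | knob fixed [0.34  0.158] 0.11 free [0.34  0.156 0.646] 0.11 | flat 0.326 2231
wrist plate 1.0 dz -0.1 | knob fixed [0.343 0.238] 0.109 free [0.341 0.244 0.89 ] 0.109 | flat 0.336 2245
```

View pics/m_wrist.png

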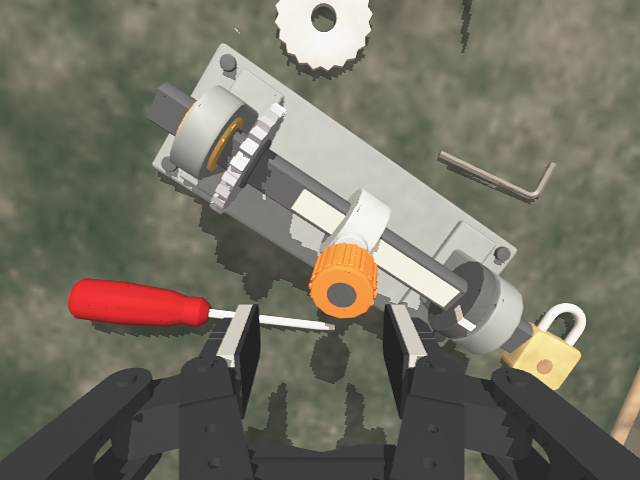

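The collar is at 0.341 against 0.331 (knob at (343,290) in the picture). I'll regrip for the last stroke.

```bash
python3 -m creep '[[8,-9,0,0,0.1],[0,0,15,0,0.1],[0,0,14,0,0.1],[0,0,0,0,0.1]]' 20; python3 - <<'E'
from h import *
goto([-.0132,0.0003,.103])
E
```

```text
time_s: 19.23
tool_pos: [0.504, -0.1034, 0.1039]
ee_rot: [0.779, -0.625, 0.035, -0.012]
contact_force: [-0.7, 1.1, 0.1]
grip_width: 0.0468
t 19.225 shift [ 1.2 -1.5  1. ] yaw 0.585 (or -2.556 ) stand pos [-15.2   0.5 103.9] j7 -1.25 w 46.8 F [-0.7  1.1  0.1] tilt [ 0.069 -0.025 -0.997]
```

```bash
python3 -m creep '[[0.8,-1,0,0,0.1],[0,0,0,0,-1],[0,0,0,0,-1],[0,0,0,0,-1],[0,0.8,0,0.15,-1],[0,0.8,0,0.15,-1],[0,0.5,0,0,-1]]' 20; python3 - <<'E'
from h import *
goto([-.0132,0.0003,.103]);ang2("wrist"); print(robot.sense()["moment"].round(3))
E
```

```text
time_s: 20.1
tool_pos: [0.5047, -0.104, 0.1047]
ee_rot: [-0.675, 0.737, -0.034, 0.018]
contact_force: [1.0, -1.3, -1.7]
grip_width: 0.0256
t 20.1 shift [ 0.2 -1.   1.8] yaw 0.278 (or -2.863 ) stand pos [-14.4   0.2 104.7] j7 -1.44 w 25.6 F [ 1.  -1.3 -1.7] tilt [ 0.073 -0.025 -0.997]
wrist plate 0.3 dz -0.2 | knob fixed [0.329 0.079] 0.124 free [0.335 0.075 0.688] 0.121 | flat 0.33 4528
[-0.141 -0.191 -0.103]
```

```bash
python3 -m creep '[[0,0.8,0,0.15,-1],[0,0.8,0,0.15,-1],[0,0.5,0,0,-1]]' 20; python3 - <<'E'
from h import *
goto([-.0132,0.0003,.103]);ang2("wrist","n_wrist"); print(robot.sense()["moment"].round(3))
E
```

```text
time_s: 20.52
tool_pos: [0.5015, -0.1024, 0.1048]
ee_rot: [-0.559, 0.828, -0.029, 0.023]
contact_force: [1.4, -2.6, -3.3]
grip_width: 0.0251
t 20.525 shift [ 0.2 -4.6  2.1] yaw -0.017 (or 3.124 ) stand pos [-17.9   0.5 104.8] j7 -1.63 w 25.1 F [ 1.4 -2.6 -3.3] tilt [ 0.07  -0.023 -0.997]
wrist plate 0.5 dz -0.2 | knob fixed [ 0.332 -0.101] 0.118 free [ 0.335 -0.104  0.676] 0.117 | flat 0.327 4501
[-0.035 -0.053  0.204]
```

```bash
for i in 1; do python3 -m creep '[[0,-0.6,0,0.15,-1]]' 20; done; python3 - <<'E'
from h import *
goto([-.0132,0.0003,.103]); print(robot.sense()["moment"].round(3))
E
python3 -m creep '[[0,-0.6,0,0.15,-1]]' 20; python3 - <<'E'
from h import *
goto([-.0132,0.0003,.103]); print(robot.sense()["moment"].round(3));ang2("wrist","o_wrist")
E
```

```text
time_s: 20.7
tool_pos: [0.502, -0.1018, 0.1047]
ee_rot: [-0.496, 0.868, -0.027, 0.025]
contact_force: [1.2, 1.1, -0.1]
grip_width: 0.0254
t 20.7 shift [ 0.2 -4.4  2.1] yaw -0.165 (or 2.976 ) stand pos [-17.7   1.2 104.7] j7 -1.72 w 25.4 F [ 1.2  1.1 -0.1] tilt [ 0.07  -0.022 -0.997]
[ 0.464 -0.202  0.391]
time_s: 20.82
tool_pos: [0.5038, -0.1022, 0.105]
ee_rot: [-0.43, 0.902, -0.026, 0.028]
contact_force: [3.6, -2.4, -3.7]
grip_width: 0.0252
t 20.825 shift [ 0.4 -2.7  2.2] yaw -0.315 (or 2.826 ) stand pos [-15.8   1.5 105. ] j7 -1.81 w 25.2 F [ 3.6 -2.4 -3.7] tilt [ 0.073 -0.022 -0.997]
[-0.296 -0.755  0.317]
wrist plate 0.6 dz -0.1 | knob fixed [ 0.337 -0.312] 0.117 free [ 0.34  -0.312  0.817] 0.117 | flat 0.334 4507
```

View pics/o_wrist.png

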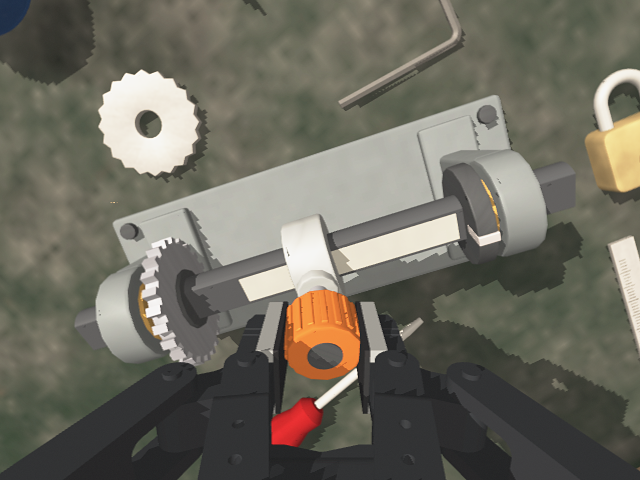

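The vertical torque rose to 0.3–0.4 N m (about 0.1 before) and the collar holds at 0.337. The stop seems reached and the pads are slipping. I'll confirm with a fresh grip, slightly firmer.

```bash
python3 -m creep '[[0,0,0,0,0.1],[0,0,0,0,0.1],[0,0,-28,0,0.1],[0,0,0,-0.16,0.1],[0,0,0,-0.16,0.1],[0,0,0,-0.16,0.1],[0,0,0,-0.16,0.1],[0,0,0,0,0.1]]' 20; python3 - <<'E'
from h import *
goto([-.0132,0.0003,.103]);ang2("wrist","p_wrist");ang2("wrist")
E
```

```text
time_s: 21.88
tool_pos: [0.4984, -0.1014, 0.1332]
ee_rot: [-0.704, 0.71, -0.031, 0.016]
contact_force: [0.0, -0.5, -0.7]
grip_width: 0.0468
t 21.875 shift [ 2.2 -5.4 30.7] yaw 0.358 (or -2.784 ) stand pos [-21.2   0.3 133.2] j7 -1.38 w 46.8 F [ 0.  -0.5 -0.7] tilt [ 0.067 -0.021 -0.998]
wrist plate 0.6 dz -0.2 | knob fixed [ 0.338 -0.028] 0.117 free [ 0.337 -0.026  0.549] 0.117 | flat 0.33 2790
wrist plate 0.6 dz -0.2 | knob fixed [0.337 0.085] 0.119 free [0.338 0.083 0.698] 0.119 | flat 0.335 2809
```

```bash
python3 -m creep '[[2,-4.5,0,0,0.1],[0,0,15,0,0.1],[0,0,13,0,0.1],[0,0,0,0,0.1],[0,0,0,0,-1],[0,0,0,0,-1],[0,0,0,0,-1]]' 30; python3 - <<'E'
from h import *
goto([-.0132,0.0003,.103]); print(robot.sense()["moment"].round(3)); ang2("wrist","q1_wrist")
E
python3 -m creep '[[0,0.3,0,0.12,-1],[0,0.3,0,0.12,-1]]' 30; python3 - <<'E'
from h import *
goto([-.0132,0.0003,.103]); print(robot.sense()["moment"].round(3)); ang2("wrist","q2_wrist")
E
```

```text
time_s: 22.85
tool_pos: [0.5046, -0.1042, 0.1028]
ee_rot: [-0.702, 0.711, -0.03, 0.016]
contact_force: [1.4, -0.5, -2.7]
grip_width: 0.0255
t 22.85 shift [ 0.  -1.2 -0.1] yaw 0.353 (or -2.788 ) stand pos [-1.430e+01 -1.000e-01  1.028e+02] j7 -1.38 w 25.5 F [ 1.4 -0.5 -2.7] tilt [ 0.065 -0.021 -0.998]
[-0.198  0.024 -0.088]
wrist plate 0.5 dz -0.2 | knob fixed [0.334 0.145] 0.124 free [0.338 0.141 0.68 ] 0.124 | flat 0.332 4607
time_s: 23.15
tool_pos: [0.5033, -0.1038, 0.1032]
ee_rot: [-0.61, 0.792, -0.028, 0.019]
contact_force: [-1.1, 1.3, -1.3]
grip_width: 0.0252
t 23.15 shift [-0.2 -2.5  0.4] yaw 0.108 (or -3.033 ) stand pos [-15.7  -0.2 103.2] j7 -1.53 w 25.2 F [-1.1  1.3 -1.3] tilt [ 0.064 -0.021 -0.998]
[0.015 0.004 0.239]
wrist plate 0.6 dz -0.1 | knob fixed [0.311 0.055] 0.12 free [0.315 0.057 0.828] 0.12 | flat 0.331 4598
```

```bash
python3 - <<'E'
import cv2,numpy as np
a=[cv2.resize(cv2.imread(f"pics/{n}_wrist.png")[270:400,270:370],None,fx=4,fy=4,interpolation=cv2.INTER_CUBIC) for n in ("q1","q2")]
cv2.imwrite("pics/q12.png",np.hstack(a))
E
```

```text
(no output)
```

View pics/q12.png

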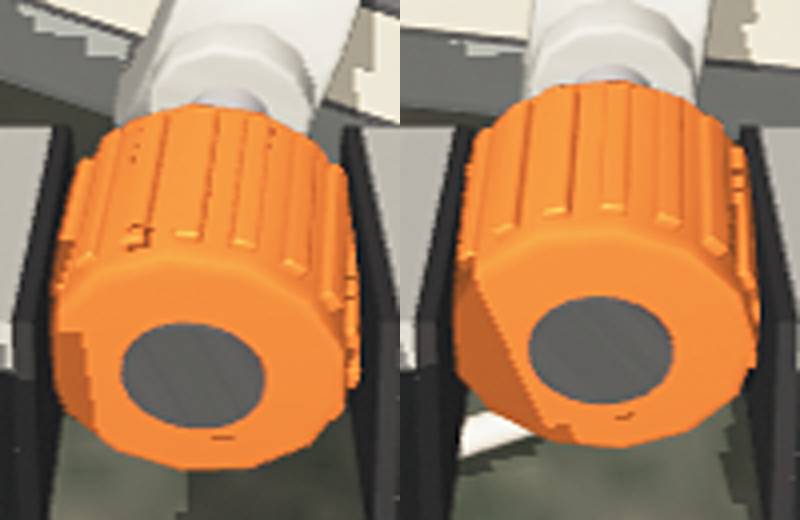

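Relative to the gripper, the ribs moved back by about 0.25 rad while the gripper turned 0.245, so the knob stood still in the world: it is at its stop. I'll check the earlier strokes the same way, release, and recheck the collar.

```bash
python3 -m creep '[[0,0,0,0,0.1],[0,0,0,0,0.1],[0,0,-28,0,0.1],[0,0,0,0,0.1]]' 20; python3 - <<'E'
from h import *
goto([-.0132,0.0003,.103]);ang2("wrist","r_wrist");ang2("wrist")
a=[cv2.resize(cv2.imread(f"pics/{n}_wrist.png")[270:400,270:370],None,fx=2.6,fy=2.6,interpolation=cv2.INTER_CUBIC) for n in ("i","j","n","o","l","q1")]
cv2.imwrite("pics/ij.png",np.vstack([np.hstack(a[:3]),np.hstack(a[3:])])[:600,:800])
E
```

```text
time_s: 23.7
tool_pos: [0.5026, -0.1032, 0.132]
ee_rot: [-0.611, 0.791, -0.028, 0.02]
contact_force: [0.7, 0.3, 0.1]
grip_width: 0.047
t 23.7 shift [ 0.1 -1.3 29.2] yaw 0.11 (or -3.031 ) stand pos [-1.66e+01  1.00e-01  1.32e+02] j7 -1.54 w 47.0 F [0.7 0.3 0.1] tilt [ 0.066 -0.021 -0.998]
wrist plate -0.7 dz -1.2 | knob fixed [ 0.307 -0.105] 0.122 free [ 0.313 -0.11  -0.387] 0.12 | flat 0.328 3105
wrist plate -0.1 dz -0.8 | knob fixed [ 0.311 -0.093] 0.121 free [ 0.314 -0.097  0.045] 0.12 | flat 0.333 3192
```

View pics/ij.png

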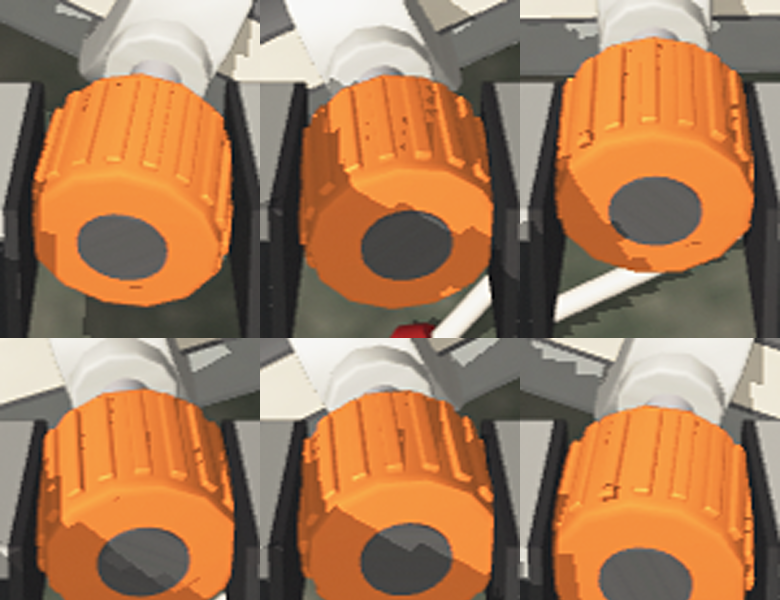

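The collar is now at 0.31, so it needs +0.02. I'll write a rib tracker in the collar's own frame, so the next stroke proves the stop numerically, and correct the collar too.

```bash
cat >> h.py <<'E'
def ribs(a,ax=0.6,yc=0.,dz=-.2,n="wrist"):
    p,d=robot.grab_frame(n); c=robot.camera_params(n)
    g=cv2.cvtColor(p,cv2.COLOR_BGR2GRAY).astype(np.float32)
    ps=np.radians(np.arange(-80,81,1.)) # psi=0 -> stand +x side; positive toward +y
    out=0
    for r in np.linspace(40,53,14):
        s=13*np.cos(ps); y=13*np.sin(ps)+yc
        P=np.stack([ax-np.sin(a)*r+np.cos(a)*s, y, 75+dz+np.cos(a)*r+np.sin(a)*s],-1)/1000
        u,v=proj(c,C+P@R.T); out=out+cv2.remap(g,u.astype(np.float32)[None],v.astype(np.float32)[None],cv2.INTER_LINEAR)[0]
    o=out/14; o=o-cv2.GaussianBlur(o[None],(0,0),12)[0]
    w=np.hanning(len(o)); best=max(np.arange(12,30,.5),key=lambda k:abs((o*w*np.exp(-1j*k*ps)).sum()))
    ph={k:round(float(np.angle((o*w*np.exp(-1j*k*ps)).sum())/k),3) for k in (16,18,20)}
    print("ribs best k",best,"amp",{k:round(abs(float(abs((o*w*np.exp(-1j*k*ps)).sum()))),1) for k in (14,16,18,20,24)},"psi",ph)
    return o
E
python3 - <<'E'
from h import *
ribs(.312,-.2,-.1,-.9);ribs(.312,.2,-.1,-.5)
E
```

```text
ribs best k 17.5 amp {14: 43.3, 16: 260.7, 18: 319.2, 20: 41.6, 24: 86.1} psi {16: -0.149, 18: -0.119, 20: -0.147}
ribs best k 17.5 amp {14: 58.0, 16: 242.3, 18: 327.4, 20: 38.3, 24: 88.6} psi {16: -0.157, 18: -0.124, 20: -0.124}
```

```bash
python3 -m creep '[[0,0,0,-0.13,0.1],[0,0,0,-0.13,0.1],[0,0,0,-0.1,0.1],[0,0,0,0,0.1]]' 20; python3 - <<'E'
from h import *
goto([-.0132,0.0003,.103]);ang2("wrist"); ribs(.312,.6,0,-.2)
E
```

```text
time_s: 24.4
tool_pos: [0.4991, -0.1025, 0.127]
ee_rot: [0.746, -0.665, 0.027, -0.011]
contact_force: [-0.3, -0.1, 0.3]
grip_width: 0.0469
t 24.4 shift [ 1.9 -5.1 24.3] yaw 0.481 (or -2.66 ) stand pos [-20.1  -0.4 127. ] j7 -1.29 w 46.9 F [-0.3 -0.1  0.3] tilt [ 0.056 -0.019 -0.998]
wrist plate 0.5 dz -0.1 | knob fixed [0.313 0.095] 0.121 free [0.314 0.094 0.55 ] 0.121 | flat 0.33 3033
ribs best k 17.5 amp {14: 97.9, 16: 103.9, 18: 171.5, 20: 95.5, 24: 121.5} psi {16: -0.184, 18: -0.121, 20: -0.048}
```

```bash
python3 -m creep '[[2,-4,0,0,0.1],[0,0,12,0,0.1],[0,0,10,0,0.1],[0,0,0,0,0.1],[0,0,0,0,-1],[0,0,0,0,-1],[0,0,0,0,-1]]' 30; python3 - <<'E'
from h import *
goto([-.0132,0.0003,.103]); print(robot.sense()["moment"].round(3)); ang2("wrist","s1_wrist"); ribs(.315,.5,.1,-.2)
E
python3 -m creep '[[0,1,0,0.12,-1]]' 30; python3 - <<'E'
from h import *
goto([-.0132,0.0003,.103]); print(robot.sense()["moment"].round(3)); ang2("wrist","s2_wrist"); ribs(.315,.5,.1,-.2)
E
python3 -m creep '[[0,1,0,0.12,-1]]' 30; python3 - <<'E'
from h import *
goto([-.0132,0.0003,.103]); print(robot.sense()["moment"].round(3)); ang2("wrist","s3_wrist"); ribs(.315,.5,.1,-.2)
E
```

```text
time_s: 25.38
tool_pos: [0.5048, -0.1049, 0.1033]
ee_rot: [0.745, -0.667, 0.027, -0.011]
contact_force: [1.2, -0.6, -2.7]
grip_width: 0.0259
t 25.375 shift [-0.5 -1.   0.4] yaw 0.478 (or -2.664 ) stand pos [-13.9  -0.6 103.3] j7 -1.29 w 25.9 F [ 1.2 -0.6 -2.7] tilt [ 0.055 -0.02  -0.998]
[-0.19  -0.049 -0.039]
wrist plate 0.6 dz -0.2 | knob fixed [0.307 0.213] 0.119 free [0.308 0.213 0.635] 0.119 | flat 0.329 4613
ribs best k 12.0 amp {14: 89.7, 16: 146.8, 18: 142.2, 20: 72.1, 24: 110.3} psi {16: -0.111, 18: -0.074, 20: 0.003}
time_s: 25.6
tool_pos: [0.5043, -0.105, 0.1036]
ee_rot: [-0.703, 0.711, -0.027, 0.013]
contact_force: [-0.2, 1.1, 2.8]
grip_width: 0.0249
t 25.6 shift [-0.7 -1.4  0.7] yaw 0.356 (or -2.786 ) stand pos [-14.4  -0.9 103.6] j7 -1.37 w 24.9 F [-0.2  1.1  2.8] tilt [ 0.056 -0.02  -0.998]
[-0.152  0.205  0.159]
wrist plate 0.6 dz -0.1 | knob fixed [0.29  0.098] 0.121 free [0.291 0.098 0.606] 0.12 | flat 0.332 4597
ribs best k 16.5 amp {14: 76.7, 16: 225.7, 18: 184.6, 20: 44.4, 24: 74.5} psi {16: -0.09, 18: -0.061, 20: 0.038}
time_s: 25.82
tool_pos: [0.5029, -0.1046, 0.1037]
ee_rot: [-0.66, 0.751, -0.026, 0.014]
contact_force: [-1.5, 1.8, 1.5]
grip_width: 0.0249
t 25.825 shift [-0.7 -2.8  0.9] yaw 0.238 (or -2.903 ) stand pos [-15.8  -1.  103.7] j7 -1.44 w 24.9 F [-1.5  1.8  1.5] tilt [ 0.056 -0.02  -0.998]
[0.068 0.516 0.164]
wrist plate 0.3 dz -0.2 | knob fixed [0.279 0.074] 0.117 free [0.286 0.068 0.613] 0.115 | flat 0.332 4578
ribs best k 16.5 amp {14: 73.1, 16: 281.5, 18: 223.2, 20: 46.7, 24: 63.0} psi {16: -0.101, 18: -0.071, 20: 0.099}
```

The ribs stay put (ψ ≈ −0.07) while the gripper turns 0.24 rad, so the screw is at its stop. Twisting against the stop nudged the collar to 0.28, so I'll pull it back with a light pinch.

```bash
python3 -m creep '[[-1,4,0,0,-1],[-1,4,0,0,-1],[-1,3,0,0,-1],[0,0,0,0,-1]]' 20; python3 - <<'E'
from h import *
goto([-.0132,0.0003,.103]); print(robot.sense()["moment"].round(3)); ang2("wrist"); ribs(.315,.5,.1,-.2)
E
```

```text
time_s: 26.42
tool_pos: [0.5012, -0.1041, 0.103]
ee_rot: [-0.664, 0.747, -0.035, 0.019]
contact_force: [-1.5, 0.6, 2.6]
grip_width: 0.0248
t 26.425 shift [-0.3 -4.6  0.3] yaw 0.25 (or -2.892 ) stand pos [-17.6  -1.2 103. ] j7 -1.44 w 24.8 F [-1.5  0.6  2.6] tilt [ 0.074 -0.027 -0.997]
[-0.19   0.277 -0.071]
wrist plate 0.3 dz -0.1 | knob fixed [0.324 0.092] 0.122 free [0.331 0.085 0.654] 0.12 | flat 0.331 4621
ribs best k 17.5 amp {14: 136.7, 16: 185.8, 18: 308.2, 20: 66.6, 24: 106.5} psi {16: -0.18, 18: -0.123, 20: -0.064}
```

```bash
python3 -m creep '[[-0.2,1,0,0,-1],[0,0,0,0,0.1],[0,0,0,0,0.1],[0,0,-28,0,0.1],[0,0,0,0,0.1]]' 20; python3 - <<'E'
from h import *
goto([-.0132,0.0003,.103]);ang2("wrist","t_wrist");ang2("wrist"); ribs(.33,.5,.1,-.2)
E
```

```text
time_s: 27.15
tool_pos: [0.496, -0.1018, 0.131]
ee_rot: [-0.665, 0.746, -0.033, 0.018]
contact_force: [-0.5, 0.2, 0.0]
grip_width: 0.0469
t 27.15 shift [ 0.8 -8.  28.6] yaw 0.251 (or -2.891 ) stand pos [-23.2  -0.9 131. ] j7 -1.44 w 46.9 F [-0.5  0.2  0. ] tilt [ 0.07  -0.025 -0.997]
wrist plate -0.6 dz -1.2 | knob fixed [ 0.322 -0.081] 0.122 free [ 0.327 -0.08  -0.347] 0.121 | flat 0.333 3135
wrist plate 0.2 dz -0.7 | knob fixed [ 0.327 -0.061] 0.121 free [ 0.327 -0.061  0.25 ] 0.121 | flat 0.328 3214
ribs best k 17.5 amp {14: 82.9, 16: 200.2, 18: 265.7, 20: 31.4, 24: 103.3} psi {16: -0.145, 18: -0.105, 20: -0.07}
```

```bash
python3 -m creep '[[0,10,-50,0,0.1],[0,20,-50,0,0.1],[0,0,0,0,0.1]]' 20; python3 - <<'E'
from h import *
s,p,T=where(); print(p.round(3),s["contact_force"].round(1))
ang2("side","u_side");ang2("wrist","u_wrist");ang2("wrist")
x=cv2.imread("pics/u_side.png")[180:350,200:420]; cv2.imwrite("pics/u_crop.png",cv2.resize(x,None,fx=3.4,fy=3.4))
E
```

```text
time_s: 27.68
tool_pos: [0.4561, -0.0952, 0.2259]
ee_rot: [-0.665, 0.746, -0.028, 0.014]
contact_force: [0.7, 0.3, -0.7]
grip_width: 0.0469
[ 0.456 -0.095  0.226] [ 0.7  0.3 -0.7]
side plate 1.6 dz -0.6 | knob fixed [ 0.353 -0.899] 0.45 free [ 0.124 -1.021 -9.243] 0.348 | flat 0.335 50
wrist plate 0.1 dz -1.2 | knob fixed [ 0.327 -0.083] 0.108 free [ 0.33  -0.065  0.32 ] 0.106 | flat 0.313 250
wrist plate 0.2 dz -0.8 | knob fixed [ 0.331 -0.362] 0.121 free [ 0.332 -0.362  0.208] 0.121 | flat 0.331 230
```

View pics/u_crop.png

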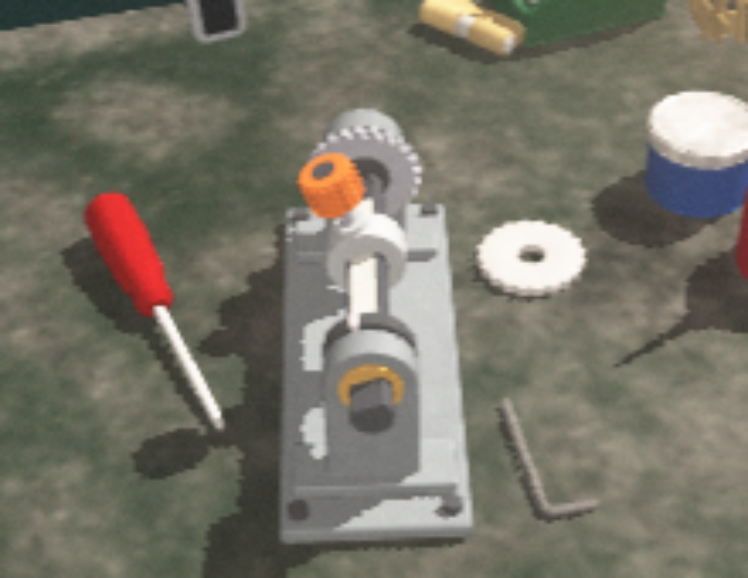

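View pics/u_wrist.png

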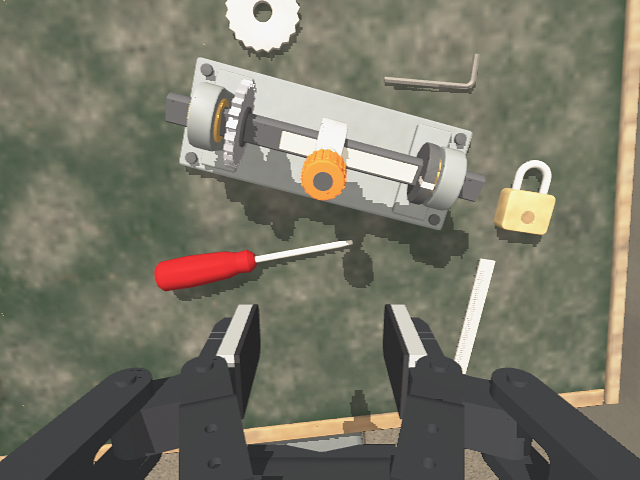

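The knob at (323,178) in the wrist view lines up with the flat, the bystanders are undisturbed and the gripper is clear. Handing in.

```bash
python3 -c "
from cell import robot
print(robot.finish_job())"
```

```text
the job is handed in; nothing more can be done
None
```

The collar now faces the shaft's flat and the thumb screw is turned clockwise to its stop. I handed the job in at about 28 s, well under the 72 s limit.

**What I did:** I swung the collar up by lightly pinching the knob, let go, and confirmed it was lined up. Then I turned the knob clockwise in several fresh grips.

**Last checks:**
- **Alignment:** from the wrist camera, the collar is at about 0.33 rad and the flat at 0.31–0.33 rad. The side camera reads 0.353 and 0.335 but is coarser.
- **At the stop:** the resisting torque rose from about 0.1 to 0.2–0.4 N m. On two further grips the fingers slipped round the knob while its ribs stayed put. I could not read the screw's angle directly.
- **Surroundings:** in the last pictures the screwdriver, padlock, spare cutter and hex key lie where they were, and the gripper is clear.

**What went wrong along the way:**
- **Wrong direction:** on the first approach I misread a direction and knocked the loose collar down to about 1.13 rad, before anything was tightened.
- **Collar dragged while turning:** turning the knob pulled the collar down to as little as 0.27–0.28 rad, so parts of the tightening happened 0.05–0.06 rad off line. Each time I brought it back before letting go.
- **Collar moves at the stop:** it could still be nudged with the screw at its stop, so tightening does not seem to lock it firmly.

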